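# Check the cooling pan with the infrared thermometer

### The job

The frying pan has been set aside to cool under the wall cupboard: take its temperature. Lift the infrared thermometer out of its charging dock with the fingers closed on its trigger side and back so that the trigger is squeezed, point its lens at the middle of the pan's base from about 10 cm, slanting in under the cupboard at some 35 degrees off vertical, and hold it still there for two seconds with the trigger squeezed. Then stand it back in the dock, fully home, and let go, without touching the pan, dropping the thermometer or disturbing the things around.

Things in the scene. Friction and masses are not known exactly. Their poses are not given: they have to be found in the camera images.
- thermometer: white infrared thermometer: straight stick 145 mm long, 0.17 kg, lens down in its dock at the start. Origin: centre of the lens face (lower end). +z runs from lens to tail, so it looks along its own -z. Round black nose 26 mm across up to z = 31 mm; above it the body is 36 mm along x by 32 mm along y. The orange trigger is on its -x face, a small display on its +x face below the grip.
- grip_point (a point): where to grip the thermometer: on its long axis, 125 mm from the lens, 20 mm below the tail, level with the upper half of the trigger; axes as the thermometer's. Close the fingers along x, one on the trigger and one on the back: 40 mm across with the trigger free, 36 mm squeezed. In the dock it is 137 mm above the worktop.
- trigger (a joint): orange trigger bar, 12 mm wide, 42 mm long along the stick (93 to 135 mm from the lens). Travel in m: 0 free (stands 4 mm out of the body), about 0.004 squeezed flush, at most 0.005; counts as squeezed above 0.0025. A spring pushes it out with 2 N at 0, 6 N at 4 mm, so any firm grip (20 N) on trigger and back squeezes it.
- dock: grey charging dock, fixed. Foot 96 x 84 x 12 mm, housing 74 x 70 mm, 78 mm high. Origin: centre of its underside, on the worktop, z up. Upright pocket on the origin's axis: floor 12 mm and mouth 78 mm above the worktop; the thermometer stands on that floor, lens down, its x along the dock's x (or turned half round). Play 2.5 mm a side round nose and body; the mouth flares 6 mm a side more.
- pan_middle (a point): the target: centre of the flat inner base of the frying pan, on its surface (15 mm above the worktop). z up. The base is flat for about 70 mm around it; the rim is about 103 mm from it and 41 mm higher.
- frying_pan: blue-grey frying pan, loose, 0.7 kg, on a round cork trivet (170 mm across, 10 mm thick) under the wall cupboard (underside 460 mm above the worktop, front at world x = 0.635, left end at y = 0.24, door handles out to x = 0.60). Origin: its underside; the bowl's middle is 66 mm from it along +y, the handle runs along -y to 171 mm from it, up to 80 mm above the underside. z up.
- salt_shaker: salt shaker, 44 mm across, 90 mm tall, a bystander. Origin: centre of its underside, z up.
- pepper_mill: wooden pepper mill, 58 mm across, 170 mm tall, a bystander. Origin: centre of its underside, z up.
- onion: onion, 82 mm across, 94 mm tall, a bystander. Origin: centre of its underside, z up.
Not all that is in view belongs to the job. What is shaped like the thermometer but pink or red is not meant.

How it is judged (in metres and radians):
On the way:
1. take the reading: lens 6 to 16 cm from the middle of the pan's base, sight line within 20 mm of it each way, slanting 20 to 50 degrees off vertical, trigger squeezed, thermometer still, for 1.2 s (x of pan_middle in the frame of thermometer between -0.02 and 0.02 m and y of pan_middle in the frame of thermometer between -0.02 and 0.02 m and z of pan_middle in the frame of thermometer between -0.16 and -0.06 m and angle between thermometer's own z axis and vertical between 0.349 and 0.873 rad and value of joint trigger above 0.0025 m and linear speed of thermometer below 0.03 m/s and angular speed of thermometer below 0.2 rad/s), for 1.2 s.
At the end, for the whole second after the job is handed in: the thermometer stands lens down in the dock, its lens face within 5 mm of the pocket floor and 8 mm of the pocket's centre, within 8 degrees of upright, at rest, its trigger free; the pan has moved less than 20 mm (z of thermometer in the frame of dock below 0.017 m and horizontal distance between thermometer and dock below 0.008 m and angle between thermometer's own z axis and vertical below 0.14 rad and value of joint trigger below 0.001 m and linear speed of thermometer below 0.02 m/s and distance of frying_pan from where it was at the start of the episode below 0.02 m); the robot touches nothing.
It fails at once if the pan is touched with more than 1 N by the thermometer or by the robot, or moved 20 mm (contact force between any of thermometer, the arm, the fingers and frying_pan above 1 N or distance of frying_pan from where it was at the start of the episode above 0.02 m).
It fails at once if the thermometer is dropped (falling out of the fingers faster than 0.35 m/s) (contact force between thermometer and the fingers below 0.1 N and linear speed of thermometer above 0.35 m/s).
It fails at once if a bystander (salt shaker, pepper mill, onion) is moved 30 mm or tipped (distance of any of salt_shaker, pepper_mill, onion from where it was at the start of the episode above 0.03 m or angle between any of salt_shaker, pepper_mill's own z axis and vertical above 0.4 rad or angle between onion's own z axis and vertical above 0.6 rad).
It also fails if it takes over 48 s, if anything falls off the work surface, if the arm or the gripper's body presses on something with over 40 N, if the wrist force passes 120 N, or if a joint passes its speed limit or range.

### The arm

A 6-joint arm with a two-finger parallel gripper is mounted at the origin on a cart in front of the work surface, level with it; the furniture and walls round the work are solid. World frame = base frame: x ahead of the robot, y to its left, z up, the work surface at z = 0. Lengths are in mm, angles in rad, forces in N, time in s.
With the tool pointing down it reaches from about 350 to 875 mm from the base axis. Payload 4.2 kg.
Tool frame: the origin (TCP) lies at the very end of the fingers, on their centre line; the grasp point (between the pads) lies 19 mm behind it; z points along the fingers, y is the line along which they close (so a half turn about z gives the same grasp; the last joint's range is limited). The gripper opens to 85 mm and grips with 20 to 120 N. Pads are 22 mm wide; open, the fingers measure 114 mm over their backs; the gripper's body (76 mm by 85 mm) begins 54 mm behind the grasp point. The pads swing forward as they close: fully open they stand 13 mm farther back than shut.
Start: joints at [1.534, 0.385, 0.008, 0, -1.194, -0.259], TCP at [182.158, 597.844, 231.312] pointing down, gripper open.
Joint ranges: [-3.14, 3.14], [-1.21, 2.06], [-1.07, 1.41], [-3.16, 2.05], [-2.99, -0.16], [-3.1, 3.1]. Speed limits (rad/s): [2.79, 2.79, 3.14, 3.14, 3.14, 3.14].

### API

Orientations are given as a unit quaternion [x, y, z, w].
In Python, from bench import arm, viewer gives the robot as it stands. The module is installed in compiled form; this text tells all that it offers.
- The arm moves only by the shell command python3 -m jog FILE [OPENING], which reads ROWS from the file FILE. ROWS is a JSON list of rows, 1 to 10 of them, each of 6 numbers: dx, dy, dz in shares of 0.4 m (1.0 is 0.4 m), then a rotation vector rx, ry, rz in fractions of the full range, 1 being pi rad; each row is the pose to reach, as a shift and turn from the pose commanded when the command began, along the tool's axes at that moment; what a row does not reach only later rows make up. A row lasts 1/10 s, in which the tool goes at most 50 mm and 0.15 rad, less where a joint would pass 70% of its speed; a pose out of reach is approached as far as the arm can. OPENING is the finger opening in mm, set as the command begins (- or left out keeps the last). The fingers move at their own pace and stop on an object; the grip force is fixed at half the most. Time passes only in rows, so rows that do not move let the fingers close. It prints the time, the measured TCP pose, the force, the opening and the grip force at its end. Input that does not fit is refused with a message, and nothing moves.
- arm.read_state(): the state, without advancing time (a new reading comes with each control period).
- viewer.get_image(name): name is "scene" or "top"; returns (picture, depth): 420x560x3 uint8, blue, green, red; 420x560 float32, mm along the optical axis (not along the pixel's ray), 0 where there is no reading.
- viewer.get_calibration(name): a dict with "K" (3x3 intrinsics, pixels), "rvec" (rotation vector, rad) and "tvec" (3), from world to camera coordinates, as OpenCV has them. Camera axes: x right, y down, z forward; pixel columns grow to the right and rows downward; lengths in mm; the calibration is good to about 2 mm. A picture is of the moment at which its call begins. get_calibration takes no time and is no camera call.
- arm.job_done(): hands the job in; it is judged then, once.
The state is a dict: "clock": time; "joints": joint angles; "joint_vel": joint speeds; "joint_efforts": joint torques, N m; "position": TCP position; "ee_rot": TCP orientation; "contact_force": force on the tool from outside, world axes, zero at the start; "wrist_torque": the same for the moment, N m; "gripper_width": finger opening in mm; "grasp_force": force on a finger pad.
Only numpy, scipy, OpenCV 4.12 (cv2) and the standard library are available. Lean on these libraries where they do the work, as an engineer would, in place of code of your own. Each camera call takes 0.05 s, during which the arm holds its last target. There are 200 camera calls.

## Working session

There is one attempt and no reset: what is moved stays moved. The work goes in short steps, Python scripts to look and compute and a shell command to move; the robot and the scene stay as the last step left them, time stands still between calls to the robot, and variables do not carry over. Pictures are saved under pics/ and viewed, at most 10 in all, crops included, and the job is handed in when it is done.

```bash
mkdir -p pics; cat > h.py <<'E'
import numpy as np, cv2
from scipy.spatial.transform import Rotation as R
from bench import arm, viewer
def cal(n):
    c=viewer.get_calibration(n); return np.array(c["K"]),cv2.Rodrigues(np.array(c["rvec"],float))[0],np.array(c["tvec"],float).ravel()
def world(n,d):
    K,Rm,t=cal(n); v,u=np.mgrid[:d.shape[0],:d.shape[1]]
    p=np.stack([(u-K[0,2])/K[0,0]*d,(v-K[1,2])/K[1,1]*d,d],-1)
    return (p-t)@Rm
def proj(n,p):
    K,Rm,t=cal(n); q=K@(Rm@np.array(p,float)+t); return q[:2]/q[2]
E
python3 - <<'E'
from h import *
for n in("scene","top"):
    im,d=viewer.get_image(n); cv2.imwrite(f"pics/{n}0.png",im); np.savez(f"{n}0.npz",im=im,d=d)
    K,Rm,t=cal(n); print(n,K[0,0],-Rm.T@t,Rm[2])
s=arm.read_state(); print({k:np.round(v,3) for k,v in s.items()})
E
```

```text
scene 400.1350424473714 [ -88.39509309 -549.1751732   483.30549519] [ 0.66919532  0.61138562 -0.42235678]
top 469.55075422579625 [ 374.2391878     2.81866632 1182.48502568] [ 0.12984919  0.00668835 -0.9915112 ]
{'clock': np.float64(0.1), 'joints': array([ 1.534,  0.385,  0.007, -0.   , -1.194, -0.259]), 'joint_vel': array([-0.001, -0.001,  0.002,  0.003,  0.001, -0.001]), 'joint_efforts': array([-0.0000e+00, -3.9332e+01,  1.8893e+01,  4.1980e+00, -3.0000e-03,
        0.0000e+00]), 'position': array([182.02 , 597.359, 230.317]), 'ee_rot': array([ 0.989, -0.147, -0.   ,  0.001]), 'contact_force': array([-0.112, -0.18 , -0.264]), 'wrist_torque': array([0.044, 0.016, 0.009]), 'grasp_force': np.float64(0.0), 'gripper_width': np.float64(85.211)}
```

View pics/scene0.png

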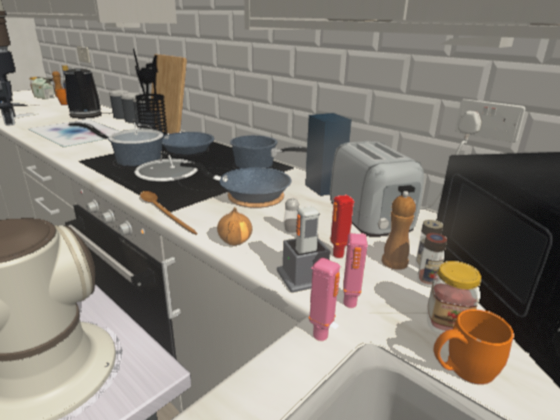

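View pics/top0.png

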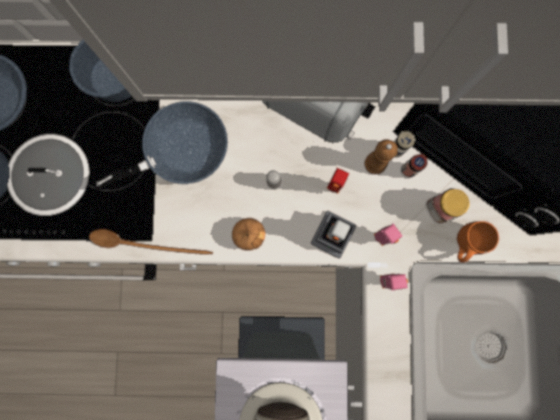

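The scene picture shows the dock with the white thermometer at about (305,240), and pink and red decoys at (323,300), (355,265) and (342,225). In the top picture the dock is at (335,233), the pan at (185,142), the onion at (249,233), the salt at (274,179) and the mill at (381,155).

```bash
python3 - <<'E'
from h import *
for n,(a,b,c,e) in {"top":(205,262,300,370),"scene":(200,290,270,340)}.items():
    f=np.load(n+"0.npz"); im,d=f["im"],f["d"]; W=world(n,d)
    cv2.imwrite(f"pics/{n}_c.png",cv2.resize(im[a:b,c:e],None,fx=6,fy=6,interpolation=cv2.INTER_CUBIC))
f=np.load("top0.npz"); im,d=f["im"],f["d"]; W=world("top",d); hsv=cv2.cvtColor(im,cv2.COLOR_BGR2HSV)
sub=np.zeros(d.shape,bool); sub[205:262,300:370]=True; sub&=d>0
def rect(m,t):
    p=W[m][:,:2].astype(np.float32); r=cv2.minAreaRect(p); print(t,len(p),np.round(r[0],1),np.round(r[1],1),round(r[2],1),"mean",W[m].mean(0).round(1))
z=W[...,2]
rect(sub&(z>145),"tail"); rect(sub&(z>65)&(z<90),"housing"); rect(sub&(z>7)&(z<18),"foot")
print(np.percentile(z[sub&(z>145)],[5,50,95]),np.percentile(z[sub&(z>65)&(z<90)],[5,50,95]))
# pan
for zz in (15,56):
    pass
s=np.zeros(d.shape,bool); s[90:195,135:235]=True
m=(s&(z>45)&(z<68)&(hsv[...,0]>90)&(hsv[...,1]>40)).astype(np.uint8)
p=W[m>0][:,:2].astype(np.float32); print("rim",len(p),cv2.minEnclosingCircle(p),cv2.fitEllipse(p))
c=cv2.minEnclosingCircle(p)[0]
b=s&(np.hypot(W[...,0]-c[0],W[...,1]-c[1])<60); print("base z",np.percentile(z[b],[5,50,95]),"center", W[b&(z<25)].mean(0))
for nm,(u,v,r) in {"onion":(249,233,20),"salt":(274,179,10),"mill":(381,155,14)}.items():
    q=np.zeros(d.shape,bool); q[v-r:v+r,u-r:u+r]=True; q&=z>30; print(nm,W[q].mean(0).round(),z[q].max().round(), W[q].min(0).round(),W[q].max(0).round())
E
```

```text
tail 254 [ 458.5 -123.7] [32.1 39.7] 63.8 mean [ 458.7 -123.7  155.9]
housing 589 [ 459.6 -124.6] [70.1 73.9] 63.7 mean [ 457.4 -122.3   75.9]
foot 277 [ 458.5 -126.5] [140.2 105.9] 74.3 mean [ 447.2 -104.3   12. ]
[149.61853905 156.41697866 159.93707965] [67.08941648 76.62984182 81.0076571 ]
rim 518 ((670.0191650390625, 267.57000732421875), 122.61779022216797) ((678.5662231445312, 248.91571044921875), (192.74533081054688, 201.68849182128906), 35.86289596557617)
base z [ 11.54130814  15.81262728 469.39329352] center [670.91164604 266.79852282  15.6748713 ]
onion [453.  84.  68.] 1182.0 [374.   3.  31.] [ 494.  125. 1182.]
salt [584.  25.  76.] 1182.0 [374.   3.  31.] [ 607.   45. 1182.]
mill [ 636. -223.  122.] 1182.0 [ 374. -266.   34.] [ 686.    3. 1182.]
```

```bash
cd pics; python3 -c "
import cv2,numpy as np
a=cv2.imread('top_c.png');b=cv2.imread('scene_c.png');a=cv2.resize(a,(360,300));b=cv2.resize(b,(360,463))
o=np.zeros((463,720,3),np.uint8);o[:300,:360]=a;o[:,360:]=b;cv2.imwrite('both.png',o)"
```

```text
(no output)
```

View pics/both.png

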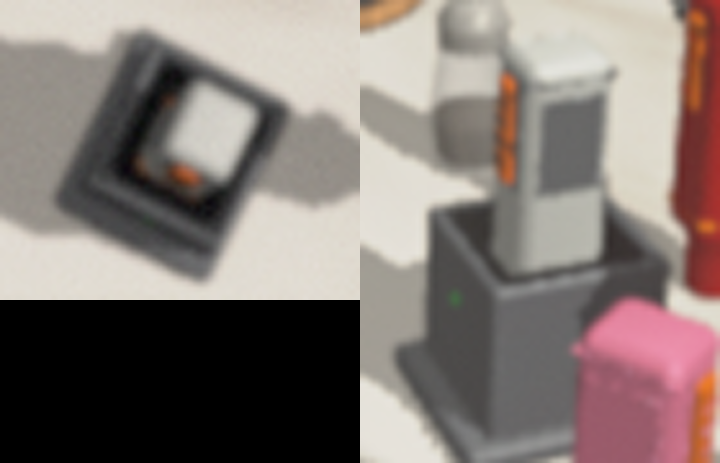

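The trigger (orange) is on the left face in the scene picture, at crop (508,130). From above it is the lower-left face, around (185,175) in the crop. So the trigger normal in world is about (-0.90, 0.44). Next I'll cross-check the tail and the pan rim in both views and work out the shift.

```bash
python3 - <<'E'
from h import *
from scipy.optimize import least_squares
for n in("top","scene"):
    f=np.load(n+"0.npz"); im,d=f["im"],f["d"]; W=world(n,d); z=W[...,2]
    r=np.hypot(W[...,0]-670,W[...,1]-257)
    m=(r<125)&(r>80)&(z>48)&(z<62)&(d>0); p=W[m]
    s=least_squares(lambda q:np.hypot(p[:,0]-q[0],p[:,1]-q[1])-q[2],[670,257,100],loss="soft_l1",f_scale=2)
    a=np.degrees(np.arctan2(p[:,1]-s.x[1],p[:,0]-s.x[0]))
    b=(np.hypot(W[...,0]-s.x[0],W[...,1]-s.x[1])<55)&(z<40)&(d>0)
    print(n,"rim",s.x.round(1),len(p),np.histogram(a,8,(-180,180))[0],"z base",np.median(z[b]).round(1))
    t=(np.hypot(W[...,0]-458.5,W[...,1]+123.7)<30)&(z>140)&(d>0); q=W[t]
    top=q[q[:,2]>np.percentile(q[:,2],50)]
    print("tail",q.min(0).round(),q.max(0).round(),cv2.minAreaRect(q[:,:2].astype(np.float32)))
s=arm.read_state(); M=R.from_quat(s["ee_rot"]); y=np.array([-.897,.441,0]);y/=np.linalg.norm(y);zz=np.array([0,0,-1.]);T=np.stack([np.cross(y,zz),y,zz],1)
print("shift to 80 above",M.inv().apply(np.array([458.5,-124,200])-s["position"]).round(1),(M.inv()*R.from_matrix(T)).as_rotvec().round(3))
E
```

```text
top rim [677.4 246.4 101.7] 996 [ 87  89 101 119 140 137 227  96] z base 15.0
tail [ 437. -146.  141.] [ 481. -104.  162.] ((457.8533935546875, -123.4170913696289), (32.09458541870117, 41.031455993652344), 63.81558609008789)
scene rim [676.7 244.3 101.8] 424 [53 64 26 45 64 59 84 29] z base 13.8
tail [ 436. -147.  140.] [ 476. -105.  158.] ((455.9521179199219, -125.13044738769531), (33.41143798828125, 38.69482421875), 65.32611846923828)
shift to 80 above [474.9 609.3  31.6] [ 1.000e-03 -2.000e-03  1.732e+00]
```

Units first: shifts go in shares of 0.4 m and turns go in shares of pi rad. So 350 mm / 400 = 0.875, 270 mm / 400 = 0.675, 1 rad / 3.1416 = 0.3183.

```bash
echo '[[0.675, 0.875, 0, 0, 0, 0.3183], [0.675, 0.875, 0, 0, 0, 0.3183], [0.675, 0.875, 0, 0, 0, 0.3183], [0.675, 0.875, 0, 0, 0, 0.3183], [0.675, 0.875, 0, 0, 0, 0.3183], [0.675, 0.875, 0, 0, 0, 0.3183], [0.675, 0.875, 0, 0, 0, 0.3183], [0.675, 0.875, 0, 0, 0, 0.3183], [0.675, 0.875, 0, 0, 0, 0.3183], [0.675, 0.875, 0, 0, 0, 0.3183]]' > mv.in && python3 -m jog mv.in 70
cat > go.py <<'E'
import sys; from h import *
# usage: go.py x y z yawdeg_of_tool_y tiltdeg azdeg : shift/rotvec from measured pose, TCP target
x,y,z,yw,ti,az=map(float,sys.argv[1:7]); s=arm.read_state(); M=R.from_quat(s["ee_rot"])
a=np.radians(yw); Y=np.array([np.cos(a),np.sin(a),0]); Z=np.array([0,0,-1.])
T=np.stack([np.cross(Y,Z),Y,Z],1)
b=np.radians(az); T=R.from_rotvec(np.radians(ti)*np.array([np.sin(b),-np.cos(b),0]))*R.from_matrix(T)
print("tool z",T.apply([0,0,1]).round(3),"shift",M.inv().apply(np.array([x,y,z])-s["position"]).round(1),"rot",(M.inv()*T).as_rotvec().round(3),
 "at",s["position"].round(1),"w",round(s["gripper_width"],1),"t",s["clock"],"q",s["joints"].round(2),"F",s["contact_force"].round(1))
E
python3 go.py 459 -124.5 190 153.9 0 0
```

```text
clock: 1.1
position: [338.5, 180.3, 231.0]
ee_rot: [0.796, -0.606, -0.0, 0.001]
contact_force: [-0.3, 0.2, 0.5]
gripper_width: 70.0
grasp_force: 0.0
tool z [ 0.  0. -1.] shift [325.8 -35.3  41.1] rot [ 0.001 -0.001  0.724] at [338.5 180.3 231. ] w 70.0 t 1.1 q [ 0.92 -0.04 -0.53 -0.   -1.09 -0.65] F [-0.3  0.2  0.5]
```

Scaled: 326 mm / 400 = 0.815, 41 mm / 400 = 0.1025, 0.724 rad / 3.1416 = 0.2305.

```bash
echo '[[0.815, -0.0875, 0.1025, 0, 0, 0.2305], [0.815, -0.0875, 0.1025, 0, 0, 0.2305], [0.815, -0.0875, 0.1025, 0, 0, 0.2305], [0.815, -0.0875, 0.1025, 0, 0, 0.2305], [0.815, -0.0875, 0.1025, 0, 0, 0.2305], [0.815, -0.0875, 0.1025, 0, 0, 0.2305], [0.815, -0.0875, 0.1025, 0, 0, 0.2305], [0.815, -0.0875, 0.1025, 0, 0, 0.2305], [0.815, -0.0875, 0.1025, 0, 0, 0.2305], [0.815, -0.0875, 0.1025, 0, 0, 0.2305]]' > mv.in && python3 -m jog mv.in 70
python3 go.py 459 -124.5 117 153.9 0 0
```

```text
clock: 2.1
position: [460.4, -119.1, 190.3]
ee_rot: [-0.532, 0.846, 0.0, -0.0]
contact_force: [-0.0, -0.3, 0.3]
gripper_width: 69.9
grasp_force: 0.0
tool z [ 0.  0. -1.] shift [ 5.5 -1.1 73.3] rot [0.    0.    0.008] at [ 460.4 -119.1  190.3] w 69.9 t 2.1 q [ 0.09  0.17 -0.41 -0.   -1.   -0.54] F [-0.  -0.3  0.3]
```

```bash
echo '[[0, 0, 0, 0, 0, 0], [0, 0, 0, 0, 0, 0]]' > mv.in && python3 -m jog mv.in >/dev/null; python3 go.py 459 -124.5 117 153.9 0 0; python3 - <<'E'
from h import *
a,_=viewer.get_image("top");b,_=viewer.get_image("scene")
o=np.hstack([cv2.resize(a[180:290,270:400],(390,330)),cv2.resize(b[130:280,240:380],(390,418))[:330]]);cv2.imwrite("pics/hov.png",o)
E
```

```text
tool z [ 0.  0. -1.] shift [ 5.7 -0.9 73.7] rot [-0.001  0.     0.008] at [ 460.6 -118.9  190.7] w 70.1 t 2.3 q [ 0.09  0.17 -0.41 -0.   -1.   -0.54] F [ 0.4 -0.3  0.6]
```

View pics/hov.png

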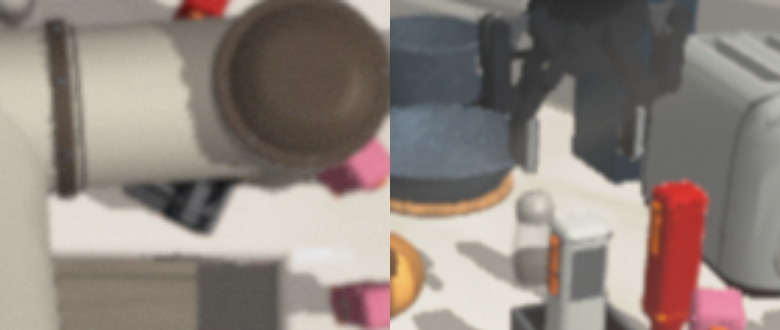

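The fingers hang above the white stick, at crop (530,140) and (635,130), with the trigger side on the left finger. They straddle it, so I'll go down.

Scaled: 73.5 mm / 400 = 0.1838, 5.7 mm / 400 = 0.0143, 0.008 rad / 3.1416 = 0.0025.

```bash
echo '[[0.0143, -0.0025, 0, 0, 0, 0.0025], [0.0143, -0.0025, 0.075, 0, 0, 0.0025], [0.0143, -0.0025, 0.15, 0, 0, 0.0025], [0.0143, -0.0025, 0.1838, 0, 0, 0.0025], [0.0143, -0.0025, 0.1838, 0, 0, 0.0025], [0.0143, -0.0025, 0.1838, 0, 0, 0.0025]]' > mv.in && python3 -m jog mv.in 70; python3 go.py 459 -124.5 117 153.9 0 0
echo '[[0, 0, 0, 0, 0, 0], [0, 0, 0, 0, 0, 0], [0, 0, 0, 0, 0, 0], [0, 0, 0, 0, 0, 0], [0, 0, 0, 0, 0, 0], [0, 0, 0, 0, 0, 0], [0, 0, 0, 0, 0, 0], [0, 0, 0, 0, 0, 0]]' > mv.in && python3 -m jog mv.in 20; python3 go.py 459 -124.5 227 153.9 0 0
```

```text
clock: 3.0
position: [459.5, -125.7, 117.3]
ee_rot: [-0.529, 0.849, -0.0, 0.0]
contact_force: [0.1, 0.5, -1.0]
gripper_width: 70.5
grasp_force: 0.0
tool z [ 0.  0. -1.] shift [-0.8  0.9  0.3] rot [-0.001 -0.    -0.001] at [ 459.5 -125.7  117.3] w 70.5 t 3.0 q [ 0.08  0.26 -0.51  0.   -0.81 -0.53] F [ 0.1  0.5 -1. ]
clock: 3.8
position: [459.6, -125.5, 118.0]
ee_rot: [-0.529, 0.849, -0.001, 0.001]
contact_force: [-0.7, 0.4, 4.4]
gripper_width: 35.3
grasp_force: 60.4
tool z [ 0.  0. -1.] shift [  -0.7    0.8 -109. ] rot [-0.002  0.    -0.001] at [ 459.6 -125.5  118. ] w 35.3 t 3.8 q [ 0.08  0.26 -0.51  0.   -0.81 -0.53] F [-0.7  0.4  4.4]
```

Scaled: -135 mm / 400 = -0.3375, -120 mm / 400 = -0.3.

```bash
echo '[[0, 0, -0.025, 0, 0, 0], [0, 0, -0.0625, 0, 0, 0], [0, 0, -0.1125, 0, 0, 0], [0, 0, -0.175, 0, 0, 0], [0, 0, -0.2375, 0, 0, 0], [0, 0, -0.3, 0, 0, 0], [0, 0, -0.3375, 0, 0, 0], [0, 0, -0.3375, 0, 0, 0], [0, 0, -0.3375, 0, 0, 0]]' > mv.in && python3 -m jog mv.in; python3 - <<'E'
from h import *
# reading pose: TCP on axis, 225-19=206 from pan middle
p=np.array([677,245.5,15]); az=np.arctan2(p[1],p[0]); t=np.radians(35); u=np.array([np.cos(az)*np.sin(t),np.sin(az)*np.sin(t),-np.cos(t)])
print("az",np.degrees(az),"tcp",p-206*u, "z-axis",u)
b,_=viewer.get_image("scene"); cv2.imwrite("pics/lift.png",cv2.resize(b[80:320,200:420],(660,600*720//720))[:600])
E
```

```text
clock: 4.7
position: [458.4, -125.2, 251.2]
ee_rot: [-0.528, 0.849, 0.001, -0.0]
contact_force: [0.2, -0.3, -2.1]
gripper_width: 35.2
grasp_force: 60.3
az 19.932125594987777 tcp [565.92118238 205.21957205 183.74532112] z-axis [ 0.53921756  0.19553606 -0.81915204]
```

View pics/lift.png

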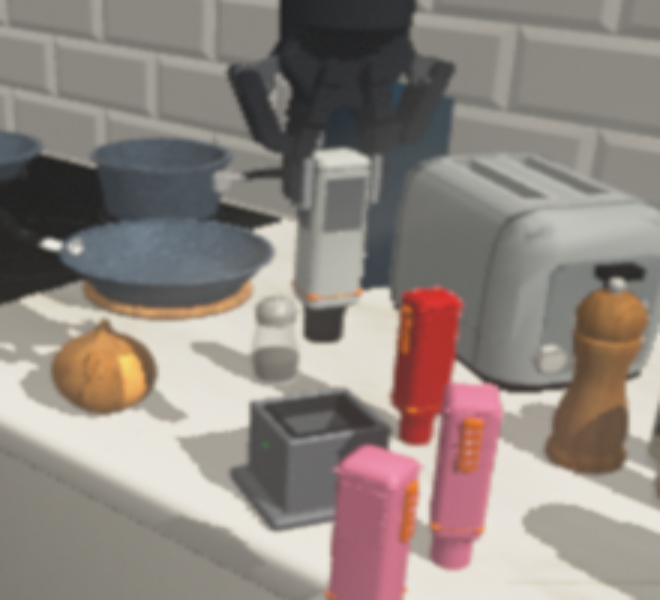

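The white thermometer hangs clear of the dock in the fingers, at crop (335,240), with its lens at (323,325). Next comes the stand-off point on the sight line.

```bash
python3 go.py 512.4 231 251 165 35 5
```

```text
tool z [ 0.571  0.05  -0.819] shift [-3.437e+02  1.086e+02 -2.000e-01] rot [ 0.554 -0.265 -0.19 ] at [ 458.1 -125.3  250.6] w 35.2 t 4.75 q [ 0.08  0.11 -0.31 -0.   -1.15 -0.53] F [ 0.2  0.9 -1.7]
```

Scaled: -344 mm / 400 = -0.86, -309 mm / 400 = -0.7725, -0.15 rad / 3.1416 = -0.0477.

```bash
echo '[[-0.085, 0.0275, 0, 0.0159, -0.0095, -0.0064], [-0.1725, 0.055, 0, 0.035, -0.0159, -0.0127], [-0.2575, 0.0825, 0, 0.0541, -0.0255, -0.0191], [-0.3425, 0.1075, 0, 0.07, -0.035, -0.0255], [-0.43, 0.135, 0, 0.0891, -0.0414, -0.0318], [-0.515, 0.1625, 0, 0.105, -0.0509, -0.035], [-0.6025, 0.19, 0, 0.1241, -0.0605, -0.0414], [-0.6875, 0.2175, 0, 0.1401, -0.0668, -0.0477], [-0.7725, 0.245, 0, 0.1592, -0.0764, -0.0541], [-0.86, 0.2725, 0, 0.1763, -0.0844, -0.0605]]' > mv.in && python3 -m jog mv.in; python3 go.py 559.3 235.2 183.7 165 35 5
```

```text
clock: 5.75
position: [511.4, 225.0, 250.4]
ee_rot: [-0.581, 0.758, -0.161, 0.249]
contact_force: [0.9, -1.3, -0.8]
gripper_width: 35.5
grasp_force: 60.7
tool z [ 0.571  0.05  -0.819] shift [-6.7 -0.  82.4] rot [ 0.007 -0.006  0.   ] at [511.4 225.  250.4] w 35.5 t 5.75 q [ 0.75  0.03 -0.83  1.05 -0.42 -1.93] F [ 0.9 -1.3 -0.8]
```

Scaled: 82 mm / 400 = 0.205, 70 mm / 400 = 0.175.

```bash
echo '[[0, 0, 0.025, 0, 0, 0], [0, 0, 0.075, 0, 0, 0], [0, 0, 0.125, 0, 0, 0], [0, 0, 0.175, 0, 0, 0], [0, 0, 0.205, 0, 0, 0], [0, 0, 0.205, 0, 0, 0], [0, 0, 0.205, 0, 0, 0], [0, 0, 0.205, 0, 0, 0]]' > mv.in && python3 -m jog mv.in; python3 go.py 559.3 235.2 183.7 165 35 5
python3 - <<'E'
from h import *
s=arm.read_state(); u=R.from_quat(s["ee_rot"]).apply([0,0,1]); L=s["position"]+106*u
print("predicted lens",L.round(1),"hit",(s["position"]+u*(15-s["position"][2])/u[2]).round(1))
b,d=viewer.get_image("scene"); np.savez("read.npz",im=b,d=d); W=world("scene",d)
print("px lens",proj("scene",L),"tail",proj("scene",s["position"]-39*u))
o=cv2.resize(b[80:270,140:360],(660,570)); cv2.imwrite("pics/read.png",o)
E
```

```text
clock: 6.55
position: [559.2, 227.4, 185.3]
ee_rot: [-0.579, 0.759, -0.16, 0.25]
contact_force: [0.0, 0.3, -2.2]
gripper_width: 35.3
grasp_force: 60.6
tool z [ 0.571  0.05  -0.819] shift [-7.2  3.   1.8] rot [ 0.006 -0.006 -0.004] at [559.2 227.4 185.3] w 35.3 t 6.55 q [ 0.41  0.17 -0.87  1.84 -0.19 -2.46] F [ 0.   0.3 -2.2]
predicted lens [619.1 232.3  98. ] hit [676.1 236.9  15. ]
px lens [243.27965363 171.51055723] tail [220.14275359 135.13191135]
```

View pics/read.png

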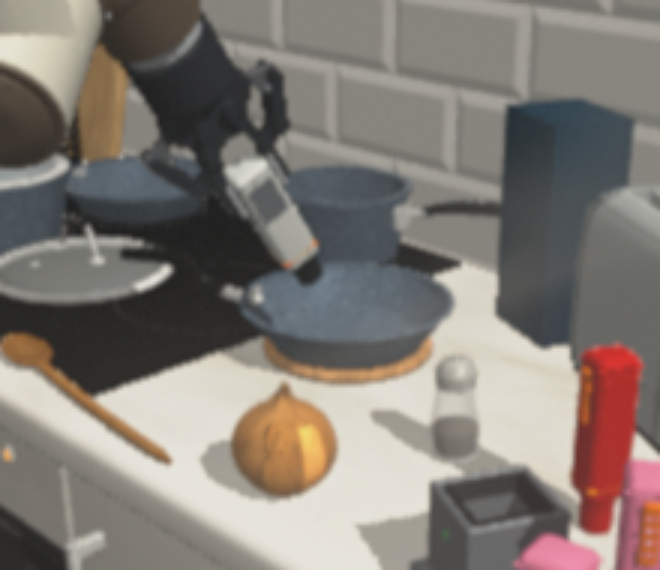

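The crop shows the stick slanting at the pan, lens at (307,275), i.e. full-image pixel (242,172). The prediction was (243,171.5), so the stick lies straight in the fingers. The sight line hits 9 mm from the centre, which is inside the 20 mm limit. Joint 5 is near its limit, so I'll hold here.

```bash
for i in 1 2; do echo '[[0, 0, 0, 0, 0, 0], [0, 0, 0, 0, 0, 0], [0, 0, 0, 0, 0, 0], [0, 0, 0, 0, 0, 0], [0, 0, 0, 0, 0, 0], [0, 0, 0, 0, 0, 0], [0, 0, 0, 0, 0, 0], [0, 0, 0, 0, 0, 0], [0, 0, 0, 0, 0, 0], [0, 0, 0, 0, 0, 0]]' > mv.in && python3 -m jog mv.in; done
python3 - <<'E'
from h import *
s=arm.read_state(); u=R.from_quat(s["ee_rot"]).apply([0,0,1]); print((s["position"]+u*(15-s["position"][2])/u[2]).round(1),np.degrees(np.arccos(-u[2])),s["joint_vel"].round(3),s["joints"].round(2))
# second-view check of stick: white points from saved scene depth
f=np.load("read.npz");im,d=f["im"],f["d"];W=world("scene",d);hs=cv2.cvtColor(im,cv2.COLOR_BGR2HSV)
m=(W[...,2]>85)&(W[...,2]<240)&(np.linalg.norm(W-(s["position"]+40*u),axis=-1)<85)&(hs[...,1]<40)&(hs[...,2]>110);p=W[m]
c=p.mean(0);v=np.linalg.svd(p-c)[2][0];v*=-np.sign(v[2]);print(len(p),c,v,u)
E
```

```text
clock: 7.6
position: [559.7, 227.1, 185.2]
ee_rot: [-0.579, 0.759, -0.161, 0.25]
contact_force: [0.5, -0.7, -2.5]
gripper_width: 35.7
grasp_force: 60.6
clock: 8.6
position: [559.7, 227.1, 185.2]
ee_rot: [-0.579, 0.759, -0.161, 0.25]
contact_force: [-0.7, -0.8, -1.0]
gripper_width: 35.5
grasp_force: 60.6
[676.6 236.6  15. ] 34.578452964233364 [-0.    -0.001  0.001 -0.002 -0.001 -0.001] [ 0.4   0.17 -0.87  1.84 -0.19 -2.46]
425 [559.11286651 214.88952995 180.63504194] [ 0.53104459 -0.04391428 -0.84620517] [ 0.56568282  0.04580352 -0.82334986]
```

```bash
python3 - <<'E'
from h import *
s=arm.read_state(); M=R.from_quat(s["ee_rot"]); u=M.apply([0,0,1]); P=s["position"]
for n in("scene","top"):
    im,d=viewer.get_image(n); W=world(n,d); hs=cv2.cvtColor(im,cv2.COLOR_BGR2HSV)
    # sticks frame: tool axes, origin at lens
    q=(W-(P+106*u))@M.as_matrix(); h=-q[...,2]
    m=(d>0)&(h>40)&(h<88)&(abs(q[...,0])<32)&(abs(q[...,1])<32); a=q[m]; hh=h[m]
    print(n,len(a))
    for lo,hi in((40,56),(56,72),(72,88)):
        k=(hh>=lo)&(hh<hi)
        if k.sum()>5: print(lo,hi,k.sum(),"x",np.percentile(a[k,0],[3,97]).round(1),"y",np.percentile(a[k,1],[3,97]).round(1))
    K,Rm,t=cal(n)
    o=(hs[...,0]<20)&(hs[...,1]>120)&(np.linalg.norm(W-(P+75*u),axis=-1)<40)
    if o.any(): v,x=np.nonzero(o); print("ring px",x.mean(),v.mean(),len(x),"pred axis",proj(n,P+75*u), "pts tool", ((W-(P+106*u))@M.as_matrix())[o].mean(0).round(1))
    print("cam dir tool",M.inv().apply(Rm[2]).round(2))
E
```

```text
scene 207
40 56 68 x [ 4.3 19.4] y [-15.9  18.4]
56 72 67 x [-3.5 18.8] y [-16.5  18.1]
72 88 72 x [-3.5 18.3] y [-16.5  18.3]
ring px 235.5 168.0 2 pred axis [238.92974413 164.35787863] pts tool [ 14.6  15.8 -41.5]
cam dir tool [-0.64 -0.14  0.75]
top 131
40 56 47 x [-15.7  15.5] y [-18.9  -1.9]
56 72 42 x [-14.5  15.6] y [-19.4   1.6]
72 88 42 x [-12.1  15.4] y [-19.9  -4.1]
cam dir tool [0.16 0.43 0.89]
```

In both views the body outline sits centred in the tool frame (±16 and ±18 mm) with under 2° of tilt, so the aim error is about 9 mm and the reading stands. I'll back out along the sight line.

Scaled: -82 mm / 400 = -0.205, -70 mm / 400 = -0.175.

```bash
echo '[[0, 0, -0.03, 0, 0, 0], [0, 0, -0.075, 0, 0, 0], [0, 0, -0.125, 0, 0, 0], [0, 0, -0.175, 0, 0, 0], [0, 0, -0.205, 0, 0, 0], [0, 0, -0.205, 0, 0, 0]]' > mv.in && python3 -m jog mv.in; python3 go.py 459.6 -125.5 253 153.9 0 0
```

```text
clock: 9.3
position: [513.0, 224.7, 254.8]
ee_rot: [-0.579, 0.758, -0.16, 0.252]
contact_force: [-0.2, 0.9, -1.4]
gripper_width: 35.4
grasp_force: 60.8
tool z [ 0.  0. -1.] shift [347.1 -53.5 -46. ] rot [-0.548  0.262  0.184] at [513.  224.7 254.8] w 35.4 t 9.3 q [ 0.75  0.02 -0.83  1.04 -0.42 -1.93] F [-0.2  0.9 -1.4]
```

Scaled: 347 mm / 400 = 0.8675, 312 mm / 400 = 0.78, -0.548 rad / 3.1416 = -0.1744.

```bash
echo '[[0.0875, -0.0125, -0.0125, -0.0159, 0.0095, 0.0064], [0.1725, -0.0275, -0.0225, -0.035, 0.0159, 0.0127], [0.26, -0.04, -0.035, -0.0509, 0.0255, 0.0191], [0.3475, -0.0525, -0.045, -0.07, 0.0318, 0.0223], [0.435, -0.0675, -0.0575, -0.0859, 0.0414, 0.0286], [0.52, -0.08, -0.07, -0.105, 0.0509, 0.035], [0.6075, -0.0925, -0.08, -0.121, 0.0573, 0.0414], [0.695, -0.1075, -0.0925, -0.1401, 0.0668, 0.0477], [0.78, -0.12, -0.1025, -0.156, 0.0764, 0.0541], [0.8675, -0.1338, -0.115, -0.1744, 0.0834, 0.0586]]' > mv.in && python3 -m jog mv.in; echo '[[0, 0, 0, 0, 0, 0], [0, 0, 0, 0, 0, 0], [0, 0, 0, 0, 0, 0]]' > mv.in && python3 -m jog mv.in; python3 go.py 459.6 -125.5 253 153.9 0 0
```

```text
clock: 10.3
position: [459.0, -129.0, 251.8]
ee_rot: [-0.527, 0.85, 0.0, -0.003]
contact_force: [0.8, 0.7, -1.9]
gripper_width: 35.3
grasp_force: 60.7
clock: 10.6
position: [459.1, -126.7, 251.7]
ee_rot: [-0.528, 0.849, -0.0, -0.002]
contact_force: [0.3, 0.4, -1.9]
gripper_width: 35.3
grasp_force: 60.8
tool z [ 0.  0. -1.] shift [-1.3  0.1 -1.4] rot [ 0.002 -0.004 -0.002] at [ 459.1 -126.7  251.7] w 35.3 t 10.6 q [ 0.07  0.11 -0.31  0.   -1.15 -0.53] F [ 0.3  0.4 -1.9]
```

Scaled: 118 mm / 400 = 0.295, 110 mm / 400 = 0.275, -0.004 rad / 3.1416 = -0.0013.

```bash
echo '[[-0.0033, 0, 0, 0.0006, -0.0013, -0.0006], [-0.0033, 0, 0.05, 0.0006, -0.0013, -0.0006], [-0.0033, 0, 0.1, 0.0006, -0.0013, -0.0006], [-0.0033, 0, 0.15, 0.0006, -0.0013, -0.0006], [-0.0033, 0, 0.1875, 0.0006, -0.0013, -0.0006], [-0.0033, 0, 0.225, 0.0006, -0.0013, -0.0006], [-0.0033, 0, 0.25, 0.0006, -0.0013, -0.0006], [-0.0033, 0, 0.275, 0.0006, -0.0013, -0.0006], [-0.0033, 0, 0.295, 0.0006, -0.0013, -0.0006], [-0.0033, 0, 0.295, 0.0006, -0.0013, -0.0006]]' > mv.in && python3 -m jog mv.in; python3 go.py 459.6 -125.5 118 153.9 0 0
```

```text
clock: 11.6
position: [459.1, -125.5, 133.3]
ee_rot: [-0.529, 0.848, 0.0, -0.0]
contact_force: [0.1, -0.7, -1.9]
gripper_width: 35.2
grasp_force: 61.0
tool z [ 0.  0. -1.] shift [-0.3 -0.5 15.3] rot [ 0.001 -0.     0.001] at [ 459.1 -125.5  133.3] w 35.2 t 11.6 q [ 0.08  0.24 -0.49 -0.   -0.85 -0.53] F [ 0.1 -0.7 -1.9]
```

No contact so far; last 15 mm slowly.

Scaled: 15.5 mm / 400 = 0.0388, 14.5 mm / 400 = 0.0363.

```bash
echo '[[0, 0, 0.01, 0, 0, 0], [0, 0, 0.02, 0, 0, 0], [0, 0, 0.0275, 0, 0, 0], [0, 0, 0.0325, 0, 0, 0], [0, 0, 0.0363, 0, 0, 0], [0, 0, 0.0388, 0, 0, 0], [0, 0, 0.0388, 0, 0, 0], [0, 0, 0.0388, 0, 0, 0]]' > mv.in && python3 -m jog mv.in; python3 go.py 459.6 -125.5 118 153.9 0 0
```

```text
clock: 12.4
position: [459.8, -125.7, 118.7]
ee_rot: [-0.529, 0.848, -0.0, 0.001]
contact_force: [0.0, -0.0, -2.6]
gripper_width: 35.5
grasp_force: 61.0
tool z [ 0.  0. -1.] shift [-0.1  0.3  0.7] rot [-0.001  0.001  0.   ] at [ 459.8 -125.7  118.7] w 35.5 t 12.4 q [ 0.07  0.26 -0.5  -0.   -0.81 -0.53] F [ 0.  -0.  -2.6]
```

Scaled: 1.3 mm / 400 = 0.0033, 1 mm / 400 = 0.0025.

```bash
echo '[[0, 0, 0.0013, 0, 0, 0], [0, 0, 0.0025, 0, 0, 0], [0, 0, 0.0033, 0, 0, 0], [0, 0, 0.0033, 0, 0, 0]]' > mv.in && python3 -m jog mv.in; echo '[[0, 0, 0, 0, 0, 0], [0, 0, 0, 0, 0, 0], [0, 0, 0, 0, 0, 0], [0, 0, 0, 0, 0, 0], [0, 0, 0, 0, 0, 0], [0, 0, 0, 0, 0, 0]]' > mv.in && python3 -m jog mv.in 70
```

```text
clock: 12.8
position: [459.8, -125.7, 118.0]
ee_rot: [-0.53, 0.848, -0.0, 0.001]
contact_force: [-1.7, 0.9, 4.7]
gripper_width: 35.5
grasp_force: 61.6
clock: 13.4
position: [459.7, -125.7, 117.3]
ee_rot: [-0.529, 0.848, -0.0, 0.0]
contact_force: [0.6, -0.7, -0.0]
gripper_width: 69.9
grasp_force: 0.0
```

It touched the floor (+4.7 N, the same as at the grasp) and is released. I'll retreat upward, then away, and look.

Scaled: -200 mm / 400 = -0.5, -160 mm / 400 = -0.4.

```bash
echo '[[0, 0, -0.0375, 0, 0, 0], [0, 0, -0.1, 0, 0, 0], [0, 0, -0.175, 0, 0, 0], [0, 0, -0.25, 0, 0, 0], [0, 0, -0.325, 0, 0, 0], [-0.1, 0, -0.35, 0, 0, 0], [-0.2, 0, -0.35, 0, 0, 0], [-0.3, 0, -0.35, 0, 0, 0], [-0.4, 0, -0.35, 0, 0, 0], [-0.5, 0, -0.35, 0, 0, 0]]' > mv.in && python3 -m jog mv.in; echo '[[0, 0, 0, 0, 0, 0], [0, 0, 0, 0, 0, 0], [0, 0, 0, 0, 0, 0]]' > mv.in && python3 -m jog mv.in; python3 - <<'E'
from h import *
b,d=viewer.get_image("scene"); W=world("scene",d); z=W[...,2]
t=(np.hypot(W[...,0]-458.5,W[...,1]+123.7)<30)&(z>140)&(z<175)&(d>0); q=W[t]
print("tail",q.min(0).round(),q.max(0).round(),cv2.minAreaRect(q[:,:2].astype(np.float32)))
cv2.imwrite("pics/end.png",cv2.resize(b[100:300,160:400],(720,600)))
E
```

```text
clock: 14.4
position: [547.9, 55.4, 257.5]
ee_rot: [-0.529, 0.848, -0.0, 0.001]
contact_force: [0.9, -0.9, 0.6]
gripper_width: 70.3
grasp_force: 0.0
clock: 14.7
position: [547.0, 53.3, 257.3]
ee_rot: [-0.529, 0.849, 0.0, 0.0]
contact_force: [0.6, 0.0, -0.4]
gripper_width: 69.9
grasp_force: 0.0
tail [ 436. -147.  140.] [ 476. -106.  157.] ((455.5027160644531, -126.6353530883789), (32.399314880371094, 37.875057220458984), 66.1829833984375)
```

View pics/end.png

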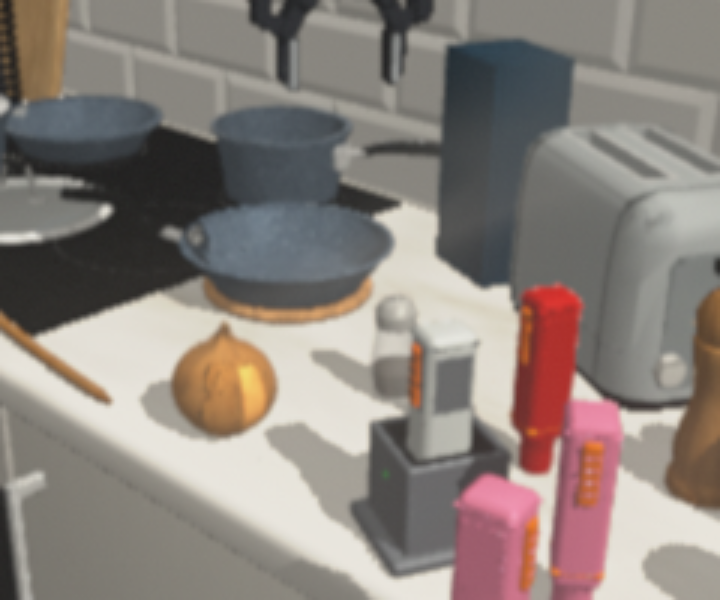

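The thermometer stands upright in the dock at crop (440,390), at the same tail height as before. The trigger is out and nothing else has moved, so I'm handing in.

```bash
python3 -c "
from bench import arm; print(arm.job_done())"
```

```text
the job is handed in; nothing more can be done
None
```

I took the pan's reading (about 35° off vertical, lens about 10 cm from the base, aim about 9 mm off centre, held 2 s with the trigger squeezed), stood the thermometer back home in its dock and handed the job in at about 15 s; nothing else was seen to move, and no verdict came back.

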